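# Restock the cube connector rail

## Task

Restock the indexing rail: lift the release bar and, holding it up, slide the carriage out to its last notch at the open end and let the bar drop. Move the two wooden filler blocks from the channel into the open box, and put every cube connector from the pocket tray flat in the channel. Last, lift the bar again, slide the carriage in so that the cubes stand in one close row against the end stop, and drop the bar in the tightest notch that fits; leave the bottle, tape roll and sanding block where they stand.

Things in the scene. Friction and masses are not known exactly. Their poses are not given: they have to be found in the camera images.
- rail: Fixed indexing rail: base plate 284 x 92 x 4 mm, a channel for cubes, a steel end stop 38 mm high. Origin: on the bench, mid channel, at the stop's inner face; x runs along the channel away from the stop (roughly world +y), z up. Channel floor 4 mm above the bench, 30 mm wide; flared lips, 38 mm apart at the mouth, end 15 mm above the bench; length 240 mm.
- last_notch (a point): Point on the bench under the last notch of the toothed rack, at the open end, 48 mm to the rail's -y side of the channel middle. The dark rack runs along the rail there, 14 mm wide: seven pointed teeth 18 mm long, tips 20 mm above the bench, with six notches 10 mm wide between them, 28 mm apart (one cube length).
- carriage (a joint): Slide of the carriage, m, growing away from the stop, -0.003 to 0.145. Notches at 0, 0.028, 0.056, 0.084, 0.112, 0.140 (last, open end), about 2 mm play each way. Pusher face is 60 mm + this value from the stop: at 0 there is room for 2 cubes, at 0.028 for 3, 0.056 for 4, 0.084 for 5, with 4 mm to spare. Friction 1 N, bar up; locked when down. Starts at 0.
- release_bar (a joint): Lift of the release bar on the carriage, m: 0 = down (its pawl sits in a notch), 0.022 = top stop. The pawl clears the teeth above 0.016. A spring and its weight pull it down with 4 to 6 N; let go over a tooth's slope it slides the carriage into the nearest notch.
- bar_grip (a point): Middle of the release bar: level round bar with black sleeve, 12 mm thick, lying across the rail (along rail y) on two stems 64 mm apart, 44 mm of sleeve free to grip. Its axis is 74 mm above the bench when down; the grey carriage block under it is 40 mm high. It lies 28 mm behind the pusher face, 16 mm to the rail's -y side of mid channel. Axes as the rail's.
- pusher_face (a point): Centre of the carriage's pusher face, a steel plate 26 x 26 mm, 18 mm above the bench, looking toward the stop. Axes as the rail's.
- tray: Black pocket tray fixed to the bench, 178 x 118 x 12 mm, origin under its centre, z up. Six pockets 34 mm square and 8 mm deep (floor 4 mm above the bench), in 3 columns at x = -60, 0, 60 mm and 2 rows at y = -30, 30 mm.
- cube_1_centre (a point): aluminium cube connector, a 28 mm cube with rounded edges and a round recess in its faces, all alike; any face may be up. 35 g. At the start it stands in a tray pocket 8 mm deep, its lower side 4 mm above the bench. The point is the cube's centre; its axes are square to the faces. Absent in some starts.
- cube_2_centre (a point): aluminium cube connector, a 28 mm cube with rounded edges and a round recess in its faces, all alike; any face may be up. 35 g. At the start it stands in a tray pocket 8 mm deep, its lower side 4 mm above the bench. The point is the cube's centre; its axes are square to the faces. Absent in some starts.
- cube_3_centre (a point): aluminium cube connector, a 28 mm cube with rounded edges and a round recess in its faces, all alike; any face may be up. 35 g. At the start it stands in a tray pocket 8 mm deep, its lower side 4 mm above the bench. The point is the cube's centre; its axes are square to the faces. Absent in some starts.
- cube_4_centre (a point): aluminium cube connector, a 28 mm cube with rounded edges and a round recess in its faces, all alike; any face may be up. 35 g. At the start it stands in a tray pocket 8 mm deep, its lower side 4 mm above the bench. The point is the cube's centre; its axes are square to the faces. Absent in some starts.
- cube_5_centre (a point): aluminium cube connector, a 28 mm cube with rounded edges and a round recess in its faces, all alike; any face may be up. 35 g. At the start it stands in a tray pocket 8 mm deep, its lower side 4 mm above the bench. The point is the cube's centre; its axes are square to the faces. Absent in some starts.
- filler_1_centre (a point): wooden filler block, plain, 28 x 28 x 42 mm, 30 g, standing upright in the channel between stop and carriage at the start (lower side 4 mm above the bench, next to the other one). The point is its centre; its z axis runs along the 42 mm.
- filler_2_centre (a point): wooden filler block, plain, 28 x 28 x 42 mm, 30 g, standing upright in the channel between stop and carriage at the start (lower side 4 mm above the bench, next to the other one). The point is its centre; its z axis runs along the 42 mm.
- box: Open cardboard box fixed to the bench, outside 120 (x) x 140 (y) x 30 mm, walls 4 mm, inner floor 4 mm above the bench, origin under its centre, z up.
- paint_bottle: dropper paint bottle standing, 36 mm wide, 101 mm high, origin under its centre; leave alone
- tape: roll of packing tape lying flat, 95 mm wide, 48 mm high, origin under its centre; leave alone
- sanding: sanding sponge block, 62 x 96 x 28 mm, origin under its centre; leave alone
Things that resemble listed ones, but are neither listed nor needed, are in the scene too. Leave any green or red look-alike of the part that bears cube_2_centre alone.

How it is judged (in metres and radians):
On the way, in this order (a step that is already met when the one before it is completed fails the run):
1. carriage caught in its last notch at the open end, bar down (value of joint carriage above 0.135 m and value of joint release_bar below 0.003 m), for 0.2 s.
2. every cube flat in the channel, carriage still out in its last notch (all of step 1 and y of cube_1_centre in the frame of rail between -0.005 and 0.005 m and z of cube_1_centre in the frame of rail between 0.014 and 0.022 m and y of cube_2_centre in the frame of rail between -0.005 and 0.005 m and z of cube_2_centre in the frame of rail between 0.014 and 0.022 m and y of cube_3_centre in the frame of rail between -0.005 and 0.005 m and z of cube_3_centre in the frame of rail between 0.014 and 0.022 m and y of cube_4_centre in the frame of rail between -0.005 and 0.005 m and z of cube_4_centre in the frame of rail between 0.014 and 0.022 m and y of cube_5_centre in the frame of rail between -0.005 and 0.005 m and z of cube_5_centre in the frame of rail between 0.014 and 0.022 m and x of cube_1_centre in the frame of rail between 0.008 and 0.188 m and x of cube_2_centre in the frame of rail between 0.008 and 0.188 m and x of cube_3_centre in the frame of rail between 0.008 and 0.188 m and x of cube_4_centre in the frame of rail between 0.008 and 0.188 m and x of cube_5_centre in the frame of rail between 0.008 and 0.188 m), for 0.2 s.
At the end, for the whole second after the job is handed in: Bar down (3 mm) and carriage caught in a notch; every cube flat in the channel (centre within 5 mm of its middle line), in one row from the end stop with no place left empty (each within -4/+10 mm of its tight place); pusher face within 10 mm of the last cube; both fillers in the box (value of joint release_bar below 0.003 m and (value of joint carriage between -0.004 and 0.004 m or value of joint carriage between 0.024 and 0.032 m or value of joint carriage between 0.052 and 0.06 m or value of joint carriage between 0.08 and 0.088 m or value of joint carriage between 0.108 and 0.116 m or value of joint carriage between 0.136 and 0.144 m) and velocity of joint carriage between -0.005 and 0.005 m/s and y of cube_1_centre in the frame of rail between -0.005 and 0.005 m and z of cube_1_centre in the frame of rail between 0.014 and 0.022 m and y of cube_2_centre in the frame of rail between -0.005 and 0.005 m and z of cube_2_centre in the frame of rail between 0.014 and 0.022 m and y of cube_3_centre in the frame of rail between -0.005 and 0.005 m and z of cube_3_centre in the frame of rail between 0.014 and 0.022 m and y of cube_4_centre in the frame of rail between -0.005 and 0.005 m and z of cube_4_centre in the frame of rail between 0.014 and 0.022 m and y of cube_5_centre in the frame of rail between -0.005 and 0.005 m and z of cube_5_centre in the frame of rail between 0.014 and 0.022 m and x of each of cube_1_centre, cube_2_centre, cube_3_centre, cube_4_centre, cube_5_centre in the frame of rail below 0.136 m and (x of cube_1_centre in the frame of rail between 0.01 and 0.024 m or x of cube_2_centre in the frame of rail between 0.01 and 0.024 m or x of cube_3_centre in the frame of rail between 0.01 and 0.024 m or x of cube_4_centre in the frame of rail between 0.01 and 0.024 m or x of cube_5_centre in the frame of rail between 0.01 and 0.024 m) and (x of cube_1_centre in the frame of rail between 0.038 and 0.052 m or x of cube_2_centre in the frame of rail between 0.038 and 0.052 m or x of cube_3_centre in the frame of rail between 0.038 and 0.052 m or x of cube_4_centre in the frame of rail between 0.038 and 0.052 m or x of cube_5_centre in the frame of rail between 0.038 and 0.052 m) and (x of cube_1_centre in the frame of rail between 0.066 and 0.08 m or x of cube_2_centre in the frame of rail between 0.066 and 0.08 m or x of cube_3_centre in the frame of rail between 0.066 and 0.08 m or x of cube_4_centre in the frame of rail between 0.066 and 0.08 m or x of cube_5_centre in the frame of rail between 0.066 and 0.08 m) and ((x of cube_1_centre in the frame of rail between 0.094 and 0.108 m or x of cube_2_centre in the frame of rail between 0.094 and 0.108 m or x of cube_3_centre in the frame of rail between 0.094 and 0.108 m or x of cube_4_centre in the frame of rail between 0.094 and 0.108 m or x of cube_5_centre in the frame of rail between 0.094 and 0.108 m) or x of each of cube_1_centre, cube_2_centre, cube_3_centre, cube_4_centre, cube_5_centre in the frame of rail below 0.094 m) and x of filler_1_centre in the frame of box between -0.056 and 0.056 m and y of filler_1_centre in the frame of box between -0.066 and 0.066 m and height (world z) of each of filler_1_centre, filler_2_centre below 0.045 m and x of filler_2_centre in the frame of box between -0.056 and 0.056 m and y of filler_2_centre in the frame of box between -0.066 and 0.066 m and x of any of cube_1_centre, cube_2_centre, cube_3_centre, cube_4_centre, cube_5_centre in the frame of pusher_face above -0.024 m); the robot touches nothing.
It fails at once if the paint bottle is shoved or knocked over (distance of paint_bottle from where it was at the start of the episode above 0.03 m or angle between paint_bottle's own z axis and vertical above 0.5 rad).
It fails at once if the tape roll is shoved or knocked over (distance of tape from where it was at the start of the episode above 0.03 m or angle between tape's own z axis and vertical above 0.5 rad).
It fails at once if the sanding block is shoved or knocked over (distance of sanding from where it was at the start of the episode above 0.03 m or angle between sanding's own z axis and vertical above 0.5 rad).
Of cube_1, cube_2, cube_3, cube_4, cube_5 only 3 to 5 are there at a start; the rules pass over those that are not, and their reading is None.
At some moment in a run one of cube_1, cube_2, cube_3, cube_4, cube_5 may be knocked a few centimetres aside while the robot is not near it.
Once in a run the grip may slacken for a moment while it holds something.
It also fails if it takes over 210 s, if anything falls off the work surface, if the arm or the gripper's body presses on something with over 40 N, if the wrist force passes 120 N, or if a joint passes its speed limit or range.

## Robot

A 6-joint arm with a two-finger parallel gripper is mounted at the origin on a cart in front of the work surface, level with it; the furniture and walls round the work are solid. World frame = base frame: x ahead of the robot, y to its left, z up, the work surface at z = 0. Lengths are in m, angles in degrees, forces in N, time in s.
With the tool pointing down it reaches from about 0.3 to 0.75 m from the base axis. Payload 8.5 kg.
Tool frame: the origin (TCP) lies on the centre line of the jaws, within the pads' length; the fingertips stand 25 mm ahead of it and the grasp point (between the pads) lies 6 mm ahead of it; z points along the fingers, y is the line along which they close (so a half turn about z gives the same grasp; the last joint's range is limited). The gripper opens to 85 mm and grips with 20 to 120 N. Pads are 22 mm wide; open, the fingers measure 114 mm over their backs; the gripper's body (76 mm by 85 mm) begins 54 mm behind the grasp point. The pads swing forward as they close: fully open they stand 13 mm farther back than shut.
Start: joints at [-86.018, 21.807, 74.336, -0, 83.858, -12.336], TCP at [0.155, -0.528, 0.256] pointing down, gripper open.
Joint ranges: [-178.18, 178.18], [-50.72, 133.34], [12.68, 142.11], [-81.47, 261.47], [9.98, 163.14], [-165.26, 165.26]. Speed limits (degrees/s): [136.94, 136.94, 180, 180, 180, 180].

## Interface

Orientations are given as a 3x3 rotation matrix whose columns are the frame's x, y, z axes.
In Python, from rig import telemetry, optics, env gives the robot as it stands.
- The arm moves only by the tool send_rows, never from a script. Its argument "deltas" is a list that holds one entry, the list of rows, each a list of 7 numbers: the shift along the tool's x, y, z in m, then the turn, a rotation vector about the tool's x, y, z in rad, then the opening, from -1 (shut) to 1 (fully open), so that 0 is half open. In form: [[[x, y, z, ax, ay, az, grip], ...]]. A call has 1 to 12 rows; each row shifts and turns the commanded pose from where the row before left it, along the tool's axes as they then stand; what a row does not reach is not made up. A row lasts 1/8 s, in which the tool goes at most 62.5 mm and 10.7 degrees, less where a joint would pass 70% of its speed; a pose out of reach is approached as far as the arm can. A call is refused whole if a number of a shift passes 0.0625 or a number of a turn 0.188, either way. A call with a gripper value outside its range is refused whole. The fingers move at their own pace and stop on an object; "squeeze" is the grip in N (left out, the last holds). Time passes only in rows, so rows that do not move let the fingers close. It gives the time, the measured TCP pose, the force, the opening and the grip force at its end, in the units of the state.
- telemetry.observe(): the state, without advancing time (a new reading comes with each control period).
- optics.get_image(name): name is "scene" or "top"; returns a dict with "image" (420x560x3 uint8, red, green, blue), "range_z" (420x560 float32, m along the optical axis (not along the pixel's ray), 0 where there is no reading), "K" (3x3 intrinsics, pixels), "rvec" (rotation vector, rad) and "tvec" (3), from world to camera coordinates, as OpenCV has them. Camera axes: x right, y down, z forward; pixel columns grow to the right and rows downward; lengths in m; the calibration is good to about 2 mm. A picture is of the moment at which its call begins.
- env.close_job(): hands the job in; it is judged then, once.
The state is a dict: "time_s": time; "q": joint angles; "qvel": joint speeds; "joint_efforts": joint torques, N m; "position": TCP position; "tool_rot": TCP orientation; "ft_force": force on the tool from outside, world axes, zero at the start; "wrist_torque": the same for the moment, N m; "grip_width": finger opening in m; "gripper_force": force on a finger pad.
Only numpy, scipy, OpenCV 4.12 (cv2) and the standard library are available. Lean on these libraries where they do the work, as an engineer would, in place of code of your own. Each camera call takes 0.05 s, during which the arm holds its last target. There are 200 camera calls.

## Working session

There is one attempt and no reset: what is moved stays moved. The work goes in short steps, Python scripts to look and compute and a tool call to move; the robot and the scene stay as the last step left them, time stands still between calls to the robot, and variables do not carry over. Pictures are saved under pics/ and viewed, at most 14 in all, crops included, and the job is handed in when it is done.

Besides the shell and the picture viewer there is one more tool, called after "Request:" as name([rows], argument=value, ...), one row to a line, values as JSON. send_rows: Moves the arm, as the interface text tells. Its arguments: {"type":"object","properties":{"deltas":{"type":"array"},"squeeze":{"type":"number"}},"required":["deltas"]}

```bash
ls; mkdir -p pics; cat > h.py <<'E'
import numpy as np, cv2
from rig import telemetry, optics, env
def grab(n):
    d=optics.get_image(n); d['R']=cv2.Rodrigues(np.array(d['rvec'],float))[0]; d['t']=np.array(d['tvec'],float).reshape(3); d['K']=np.array(d['K']); return d
def world(d):  # per-pixel world coords from depth
    z=d['range_z']; v,u=np.mgrid[:z.shape[0],:z.shape[1]]
    p=np.stack([u,v,np.ones_like(u)],-1)@np.linalg.inv(d['K']).T*z[...,None]
    return (p-d['t'])@d['R']
def ray(d,u,v,h):
    r=d['R'].T@np.linalg.inv(d['K'])@[u,v,1]; c=-d['R'].T@d['t']
    return c+r*(h-c[2])/r[2]
def proj(d,P):
    return cv2.projectPoints(np.array(P,float).reshape(-1,1,3),d['rvec'],d['tvec'],d['K'],None)[0].reshape(-1,2)
def save(d,n,crop=None,s=1):
    im=d['image'][...,::-1]
    if crop: a,b,c,e=crop; im=im[b:e,a:c]
    cv2.imwrite('pics/'+n,cv2.resize(im,None,fx=s,fy=s,interpolation=cv2.INTER_CUBIC))
E
python3 - <<'E'
from h import *
for n in('scene','top'):
    d=grab(n); save(d,n+'0.png',s=1.4); np.savez(n+'0.npz',**d); print(n,-d['R'].T@d['t'],d['K'][0,0],(d['range_z']>0).mean())
s=telemetry.observe(); print(s)
E
```

```text
pics
scene [-0.03463569 -0.81850031  1.06484009] 485.89244570444197 0.9595578231292518
top [0.41730553 0.136198   1.52692756] 461.2941069799632 0.9961649659863946
{'time_s': 0.1, 'q': array([-8.60178118e+01,  2.18379867e+01,  7.43789409e+01, -1.25574850e-03,
        8.38580081e+01, -1.23365960e+01]), 'qvel': array([-0.05131672, -0.13169409, -0.08819117,  0.0226009 ,  0.03629167,
        0.01909944]), 'joint_efforts': array([ 2.92307348e-03, -4.49221945e+01, -2.31659210e+01, -1.86899852e-04,
        3.69501708e-03,  6.78084533e-06]), 'position': array([ 0.15450888, -0.52761468,  0.25577412]), 'tool_rot': array([[ 9.59712576e-01,  2.80983555e-01, -1.12565631e-04],
       [ 2.80983459e-01, -9.59711726e-01,  1.30320342e-03],
       [ 2.58148172e-04, -1.28232979e-03, -9.99999144e-01]]), 'ft_force': array([-0.65867798,  0.2054663 ,  0.21588667]), 'wrist_torque': array([ 0.00705621, -0.00789632,  0.01619226]), 'gripper_force': 0.0, 'grip_width': 0.08511585536682659}
```

View pics/top0.png

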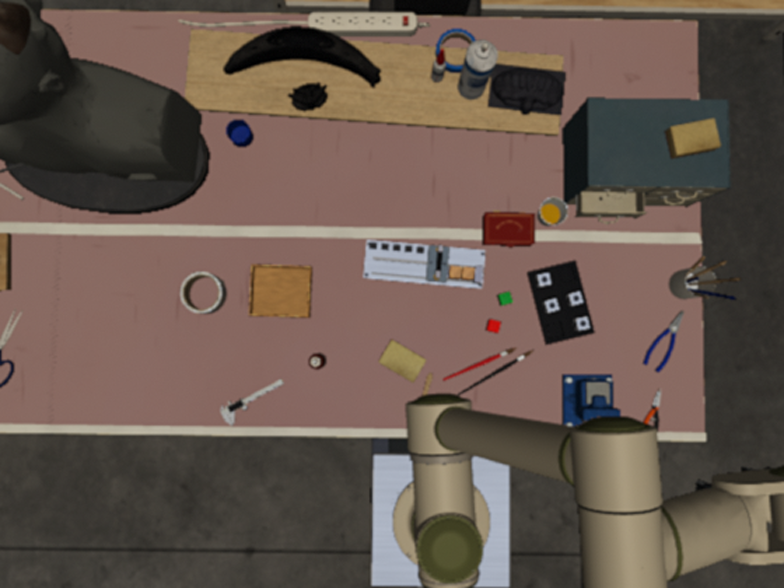

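View pics/scene0.png

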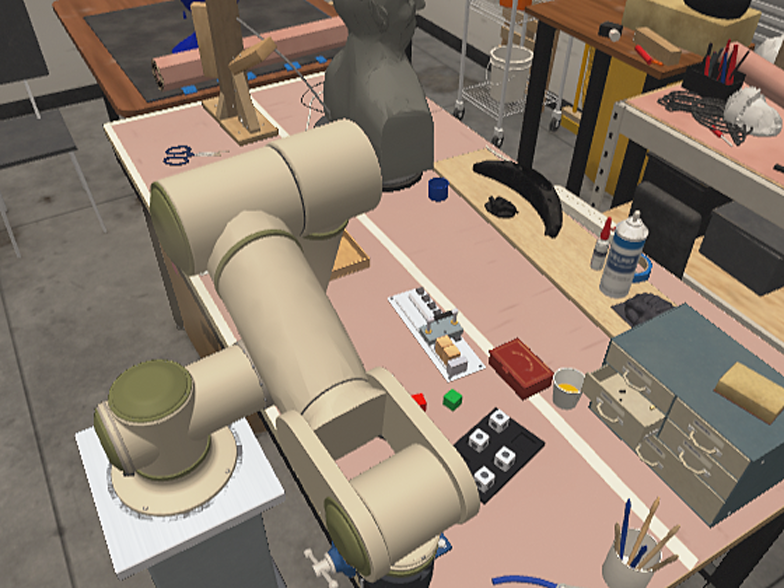

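The top view shows the rail at about (425,263), with two orange fillers at its right end (the stop end) and the carriage at (437,262). The tray is at (560,302) with four white-grey cubes in it. The green (505,298) and red (493,326) look-alikes stay alone. The box is at (281,291), tape (202,292), bottle (317,361) and sanding block (402,360). All pixels are at 1.4x scale.

```bash
python3 - <<'E'
from h import *
d=dict(np.load('top0.npz')); W=world(d); im=d['image'].astype(int); hsv=cv2.cvtColor(d['image'],cv2.COLOR_RGB2HSV).astype(int)
def rect(mask,h,name,minA=12):
    n,l,st,c=cv2.connectedComponentsWithStats(mask.astype(np.uint8))
    for i in range(1,n):
        if st[i,4]<minA: continue
        pts=np.argwhere(l==i)[:,::-1]
        P=np.array([ray(d,u,v,h)[:2] for u,v in pts])*1000
        r=cv2.minAreaRect(P.astype(np.float32)); m=W[l==i]*1000
        print(name,'px',c[i].round(1),'A',st[i,4],'rect c',np.round(r[0],1),'size',np.round(r[1],1),'ang',round(r[2],1),'mean',P.mean(0).round(1),'z',np.percentile(m[:,2],[10,50,90]).round(0))
v,u=np.mgrid[:420,:560]
roi=lambda a,b,c,e:(u>=a)&(u<c)&(v>=b)&(v<e)
br=im.max(-1); sat=hsv[...,1]
T=roi(375,180,430,250)
rect(T&(br<70),.012,'tray')
rect(T&(br>110)&(sat<60),.032,'cube')
R=roi(255,168,350,210)
rect(R&(sat<40)&(br>110),.004,'rail',60)
rect(R&(hsv[...,0]<22)&(sat>80)&(br>150),.046,'filler')
rect(roi(170,180,230,235)&(hsv[...,0]>8)&(hsv[...,0]<25)&(sat>80),.030,'box',100)
print(W[170:176,300].round(3))
for k,q in {'tape':(144,209),'bottle':(226,258),'sand':(287,257)}.items(): print(k,ray(d,*q,.03).round(3))
save(d,'rail.png',(255,165,435,250),4.4)
E
```

```text
tray px [399.6 215.9] A 1527 rect c [ 509.9 -273.7] size [175.4 117.9] ang 14.4 mean [ 509.2 -272. ] z [ 3. 10. 15.]
cube px [388.4 199.4] A 69 rect c [ 561.2 -230.5] size [28.4 27.8] ang 13.9 mean [ 561.1 -230.4] z [13. 30. 35.]
cube px [411.  212.7] A 70 rect c [ 518.7 -304. ] size [28.6 28. ] ang 18.2 mean [ 518.6 -303.7] z [14. 31. 36.]
cube px [393.8 217.7] A 71 rect c [ 501.4 -247.6] size [28.6 28. ] ang 18.3 mean [ 501.4 -247.6] z [23. 30. 34.]
cube px [415.8 230.7] A 70 rect c [ 460.2 -319.4] size [28.5 28.7] ang 12.0 mean [ 460.3 -319. ] z [21. 30. 35.]
rail px [299.4 186.3] A 2014 rect c [601.2  55. ] size [127.  302.8] ang 0.8 mean [603.4  59. ] z [-2.  4. 14.]
filler px [325.1 193.4] A 57 rect c [576.  -23.5] size [22.8 22.6] ang 0.4 mean [576.4 -22.2] z [41. 45. 50.]
filler px [334.  194.3] A 58 rect c [573.2 -51. ] size [22.7 26. ] ang 0.8 mean [573.7 -51. ] z [42. 46. 49.]
box px [199.6 207.3] A 1705 rect c [528.2 384.1] size [123.9 145.9] ang 0.8 mean [527.2 383.9] z [-1.  4. 27.]
[[ 0.659  0.057 -0.004]
 [ 0.654  0.058  0.006]
 [ 0.651  0.057  0.004]
 [ 0.649  0.057 -0.001]
 [ 0.645  0.057 -0.   ]
 [ 0.642  0.057 -0.001]]
tape [0.519 0.564 0.03 ]
bottle [0.364 0.295 0.03 ]
sand [0.37  0.098 0.03 ]
```

View pics/rail.png

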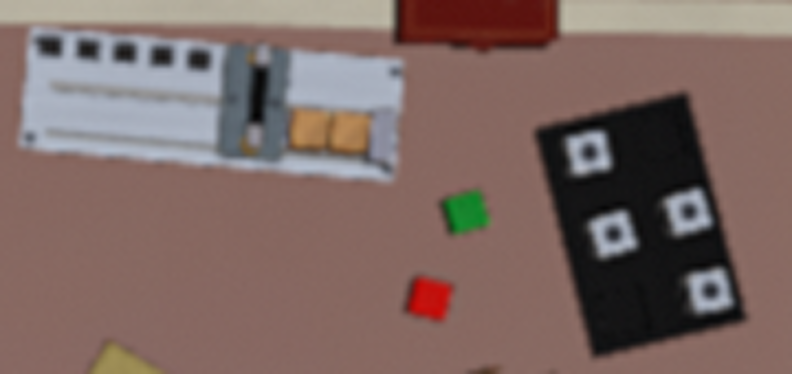

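```bash
python3 - <<'E'
from h import *
d=dict(np.load('top0.npz')); s=dict(np.load('scene0.npz'))
c=np.array([(28,27),(403,62),(393,182),(18,148)])/4.4+[255-.4,165-.4]
P=np.array([ray(d,*q,.004) for q in c]); print(P.round(4), np.linalg.norm(np.diff(P,axis=0),axis=1))
x=(P[0]+P[3]-P[1]-P[2])[:2]; print('ang of rail x from world x',np.degrees(np.arctan2(x[1],x[0])), 'c',P.mean(0))
# stop inner face, bar sleeve, channel lips(z15), fillers top centres
for n,q,h in [('stop in top',(371,135),.038),('fil1',(309,128),.046),('fil2',(349,132),.046),('sleeve mid',(259,95),.078),('carr L edge',(237,100),.04),('lipA',(140,94),.015),('lipB',(140,137),.015)]:
    p=np.array(q)/4.4+[254.6,164.6]; print(n,ray(d,*p,h).round(4))
save(s,'srail.png',(270,195,400,330),4.4)
E
```

```text
[[ 0.6537  0.1873  0.004 ]
 [ 0.631  -0.0966  0.004 ]
 [ 0.5399 -0.0894  0.004 ]
 [ 0.5617  0.1934  0.004 ]] [0.284851   0.09142843 0.28366093]
ang of rail x from world x 85.51237588002586 c [0.59655623 0.04869911 0.004     ]
stop in top [ 0.5717 -0.068   0.038 ]
fil1 [ 0.5754 -0.0213  0.046 ]
fil2 [ 0.5728 -0.0507  0.046 ]
sleeve mid [0.5953 0.0182 0.078 ]
carr L edge [0.596  0.0313 0.04  ]
lipA [0.6025 0.1023 0.015 ]
lipB [0.5702 0.1019 0.015 ]
```

View pics/srail.png

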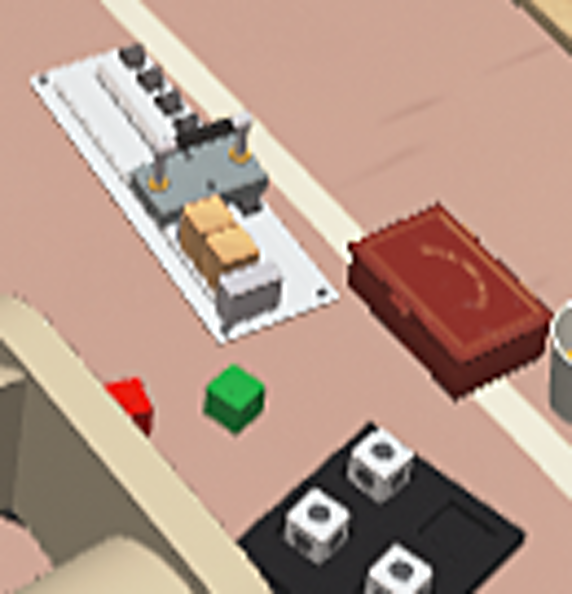

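Request:
send_rows([
  [[0,0,0,0,0,0.1815,1],[0,0,0,0,0,0.1815,1]],
], squeeze=40)

```text
time_s: 0.35
position: [0.1545, -0.5277, 0.2559]
tool_rot: [[0.996, -0.084, -0.0], [-0.084, -0.996, 0.001], [-0.0, -0.001, -1.0]]
ft_force: [-1.2, -0.3, -0.0]
grip_width: 0.0855
gripper_force: 0.0
```

Request:
send_rows([
  [[0.033,-0.0483,0.0047,0,0,0,1],[0.033,-0.0483,0.0047,0,0,0,1],[0.033,-0.0483,0.0047,0,0,0,1],[0.033,-0.0483,0.0047,0,0,0,1],[0.033,-0.0483,0.0047,0,0,0,1],[0.033,-0.0483,0.0047,0,0,0,1],[0.033,-0.0483,0.0047,0,0,0,1],[0.033,-0.0483,0.0047,0,0,0,1],[0.033,-0.0483,0.0047,0,0,0,1],[0.033,-0.0483,0.0047,0,0,0,1],[0.033,-0.0483,0.0047,0,0,0,1],[0.033,-0.0483,0.0047,0,0,0,1]],
])

```text
time_s: 1.85
position: [0.5955, 0.0208, 0.1995]
tool_rot: [[0.997, -0.078, -0.001], [-0.078, -0.997, -0.0], [-0.001, 0.0, -1.0]]
ft_force: [-0.7, -1.2, 0.3]
grip_width: 0.0856
gripper_force: 0.0
```

```bash
cat >> h.py <<'E'
O=np.array([.572,-.067]); RX=np.array([.0785,.9969]); RY=np.array([-.9969,.0785])
def rail(p): q=np.asarray(p)[:2]-O; return np.array([q@RX,q@RY])
def unrail(a,b): return O+a*RX+b*RY
def st():
    s=telemetry.observe(); R=s['tool_rot']; p=s['position']
    print('t',round(s['time_s'],2),'pos',(p*1000).round(1),'rail',(rail(p)*1000).round(1),'yaw',np.degrees(np.arctan2(R[1,0],R[0,0])).round(2),'tilt',R[:2,2].round(4),'w',round(s['grip_width']*1000,1),'gf',round(s['gripper_force'],1),'F',np.round(s['ft_force'],1),'q6',s['q'].round(0)); return s
def go(x,y,z,yaw=-4.5):
    s=st(); R=s['tool_rot']; a=np.degrees(np.arctan2(R[1,0],R[0,0])); t=(-(yaw-a)+90)%180-90
    y2=np.radians(a-t); X=np.array([np.cos(y2),np.sin(y2),0]); Z=np.array([0,0,-1]); D=np.array([x,y,z])-s['position']
    print('turn',round(np.radians(t),4),'then shift mm',np.round(1000*np.array([D@X,D@np.cross(Z,X),D@Z]),1))
E
python3 -c "
from h import *
go(*unrail(.088,-.016),.080)"
```

```text
t 1.85 pos [595.5  20.8 199.5] rail [ 89.4 -16.5] yaw -4.47 tilt [-0.0005 -0.    ] w 85.6 gf 0.0 F [-0.7 -1.2  0.3] q6 [-9. 29. 72. -0. 79. 85.]
turn 0.0005 then shift mm [ -0.5   1.4 119.5]
```

Request:
send_rows([
  [[0,0.0014,0.04,0,0,0,1],[0,0,0.04,0,0,0,0.6],[0,0,0.03,0,0,0,0.3],[0,0,0.01,0,0,0,0],[0,0,0,0,0,0,-0.3],[0,0,0,0,0,0,-0.6],[0,0,0,0,0,0,-0.8],[0,0,0,0,0,0,-1],[0,0,0,0,0,0,-1],[0,0,0,0,0,0,-1]],
])

```text
time_s: 3.1
position: [0.5951, 0.0175, 0.0812]
tool_rot: [[0.997, -0.078, 0.003], [-0.078, -0.997, -0.001], [0.003, 0.0, -1.0]]
ft_force: [-0.2, -0.1, 7.0]
grip_width: 0.0103
gripper_force: 39.2
```

```bash
python3 -c "
from h import *
st();save(grab('scene'),'s1.png',(230,150,420,330),3.2)"
```

```text
t 3.1 pos [595.1  17.5  81.2] rail [ 86.1 -16.4] yaw -4.48 tilt [ 0.0026 -0.0005] w 10.3 gf 39.2 F [-0.2 -0.1  7. ] q6 [-10.  36.  81.  -0.  63.  85.]
```

View pics/s1.png

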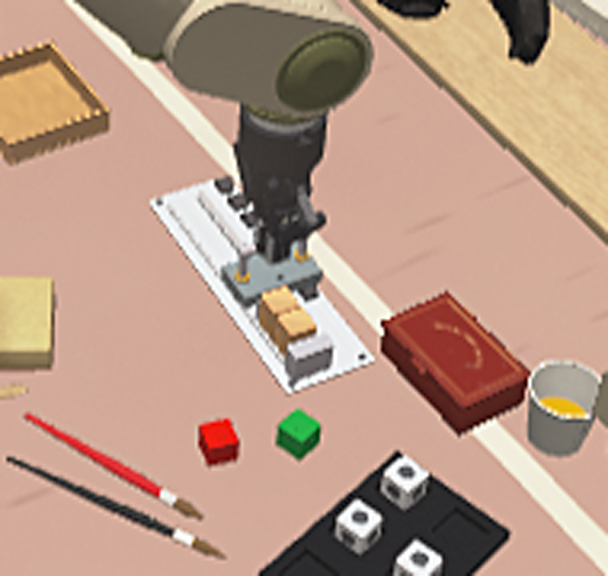

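Gripped: the fingers are closed on the sleeve between the stems. Next I lift the bar.

Request:
send_rows([
  [[0,0,-0.005,0,0,0,-1],[0,0,-0.005,0,0,0,-1],[0,0,-0.005,0,0,0,-1],[0,0,-0.004,0,0,0,-1],[0,0,0,0,0,0,-1]],
], squeeze=60)

```text
time_s: 3.78
position: [0.5949, 0.0175, 0.0991]
tool_rot: [[0.997, -0.078, 0.001], [-0.078, -0.997, -0.0], [0.001, 0.0, -1.0]]
ft_force: [4.1, -1.6, -5.6]
grip_width: 0.01
gripper_force: 58.3
```

```bash
python3 -c "
from h import *
st();save(grab('scene'),'s2.png',(280,200,360,260),7)"
```

```text
t 3.77 pos [594.9  17.5  99.1] rail [ 86.1 -16.2] yaw -4.48 tilt [ 0.0011 -0.0002] w 10.0 gf 58.3 F [ 4.1 -1.6 -5.6] q6 [-10.  35.  80.  -0.  65.  85.]
```

View pics/s2.png

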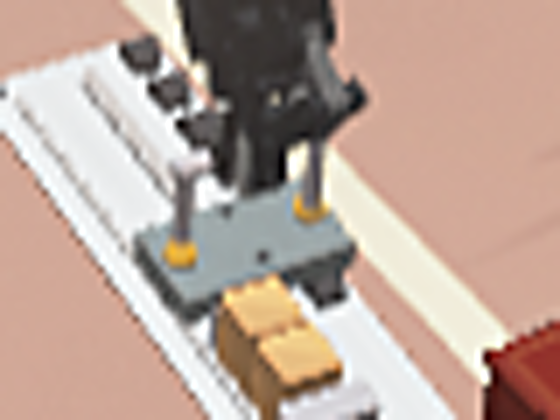

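The bar is up (stems extended, the spring load reads −5.6 N). I slide the carriage out 140 mm.

Request:
send_rows([
  [[0,0,-0.0015,0,0,0,-1],[0,-0.005,0,0,0,0,-1],[0,-0.012,0,0,0,0,-1],[0,-0.018,0,0,0,0,-1],[0,-0.02,0,0,0,0,-1],[0,-0.02,0,0,0,0,-1],[0,-0.02,0,0,0,0,-1],[0,-0.018,0,0,0,0,-1],[0,-0.014,0,0,0,0,-1],[0,-0.01,0,0,0,0,-1],[0,-0.004,0,0,0,0,-1],[0,0,0,0,0,0,-1]],
])

```text
time_s: 5.32
position: [0.6056, 0.1586, 0.1001]
tool_rot: [[0.997, -0.078, -0.0], [-0.078, -0.997, 0.0], [-0.0, -0.0, -1.0]]
ft_force: [4.6, 0.9, -6.5]
grip_width: 0.0099
gripper_force: 58.5
```

```bash
python3 -c "
from h import *
st();save(grab('scene'),'s3.png',(250,170,380,270),5)"
```

```text
t 5.33 pos [605.6 158.6 100.1] rail [227.5 -15.8] yaw -4.47 tilt [-0.0001  0.0002] w 9.9 gf 58.5 F [ 4.6  0.9 -6.5] q6 [ 4. 37. 74.  0. 69. 98.]
```

View pics/s3.png

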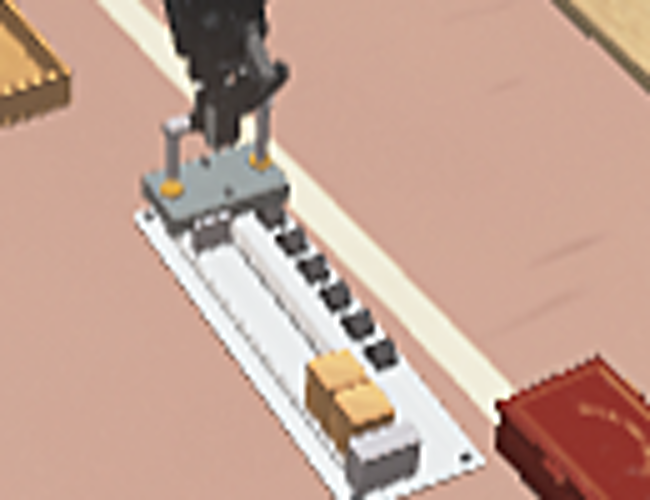

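Request:
send_rows([
  [[0,0,0.007,0,0,0,-1],[0,0,0.007,0,0,0,-1],[0,0,0.004,0,0,0,-1],[0,0,0,0,0,0,-0.8],[0,0,0,0,0,0,-0.5],[0,0,0,0,0,0,-0.2],[0,0,0,0,0,0,0.2],[0,0,-0.02,0,0,0,0.2],[0,0,-0.04,0,0,0,0.2],[0,0,-0.04,0,0,0,0.2]],
])

```text
time_s: 6.62
position: [0.6052, 0.1583, 0.1835]
tool_rot: [[0.997, -0.078, -0.001], [-0.078, -0.997, 0.0], [-0.001, -0.0, -1.0]]
ft_force: [-0.5, -0.6, -0.6]
grip_width: 0.0514
gripper_force: 0.0
```

```bash
python3 - <<'E'
from h import *
st(); d=grab('scene'); save(d,'s4.png',(230,150,400,290),4.4)
hsv=cv2.cvtColor(d['image'],cv2.COLOR_RGB2HSV).astype(int); v,u=np.mgrid[:420,:560]
m=(u>300)&(v>230)&(u<345)&(v<270)&(hsv[...,0]<22)&(hsv[...,1]>80)&(hsv[...,2]>200)
W=world(d); P=np.array([ray(d,a,b,.046) for b,a in np.argwhere(m)]); r=np.array([rail(p) for p in P])*1000
print(m.sum(), r.min(0),r.max(0),r.mean(0))
print([ (rail(ray(d,a/5+250,b/5+170,.046))*1000).round(1) for a,b in [(337,351),(365,375),(393,401),(340,412),(307,364),(330,380)]])
E
```

```text
t 6.62 pos [605.2 158.3 183.5] rail [227.2 -15.4] yaw -4.47 tilt [-0.0008  0.0001] w 51.4 gf 0.0 F [-0.5 -0.6 -0.6] q6 [ 4. 33. 68.  0. 79. 98.]
132 [-38.933848   -56.92700761] [55.36822222 52.19017561] [ 2.48225075e+01 -1.21089569e-02]
[array([52.7, -7.8]), array([ 28.6, -12.8]), array([  3.6, -17. ]), array([ 9.1, 14.8]), array([50.9, 13.3]), array([33.8,  7.6])]
```

View pics/s4.png

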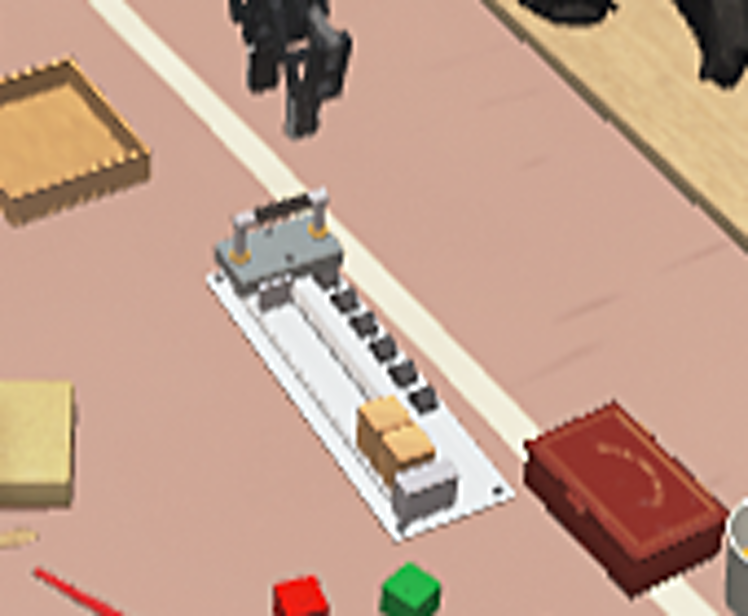

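The bar is down and the carriage is out at the open end (bar at crop 280,210). The fillers are at crop (385,415) and (408,445). I now turn 90° and go above filler 1.

Request:
send_rows([
  [[0,0,0,0,0,-0.187,0.2],[0,0,0,0,0,-0.187,0.2],[0,0,0,0,0,-0.187,0.2],[0,0,0,0,0,-0.187,0.2],[0,0,0,0,0,-0.187,0.2],[0,0,0,0,0,-0.187,0.2],[0,0,0,0,0,-0.187,0.2],[0,0,0,0,0,-0.187,0.2],[0,0,0,0,0,-0.075,0.2]],
])

```text
time_s: 7.8
position: [0.6053, 0.1584, 0.1823]
tool_rot: [[0.074, 0.997, -0.0], [0.997, -0.074, 0.0], [0.0, -0.0, -1.0]]
ft_force: [0.5, 0.5, 0.1]
grip_width: 0.0516
gripper_force: 0.0
```

Request:
send_rows([
  [[-0.046,-0.0038,0.015,0,0,0,0.2],[-0.046,-0.0038,0.015,0,0,0,0.2],[-0.046,-0.0038,0.015,0,0,0,0.2],[-0.046,-0.004,0.015,0,0,0,0.2],[0,0,0,0,0,0,0.2]],
])

```text
time_s: 8.43
position: [0.575, -0.0263, 0.1214]
tool_rot: [[0.082, 0.997, -0.002], [0.997, -0.082, 0.0], [0.0, -0.002, -1.0]]
ft_force: [0.7, 0.7, -0.0]
grip_width: 0.0512
gripper_force: 0.0
```

```bash
python3 -c "
from h import *
go(*unrail(.043,0),.043,85.5)"
```

```text
t 8.43 pos [575.  -26.3 121.4] rail [40.8  0.2] yaw 85.31 tilt [-0.0023  0.0004] w 51.2 gf 0.0 F [ 0.7  0.7 -0. ] q6 [-14.  32.  82.  -0.  67. -10.]
turn -0.0033 then shift mm [ 2.2  0.2 78.4]
```

Request:
send_rows([
  [[0.0022,0,0.03,0,0,-0.003,0.2],[0,0,0.03,0,0,0,0.2],[0,0,0.018,0,0,0,0.2],[0,0,0,0,0,0,0],[0,0,0,0,0,0,-0.3],[0,0,0,0,0,0,-0.6],[0,0,0,0,0,0,-0.6],[0,0,0,0,0,0,-0.6],[0,0,-0.02,0,0,0,-0.6],[0,0,-0.03,0,0,0,-0.6],[0,0,-0.04,0,0,0,-0.6],[0,0,0,0,0,0,-0.6]],
], squeeze=40)

```text
time_s: 9.93
position: [0.5771, -0.0221, 0.1375]
tool_rot: [[0.075, 0.997, 0.006], [0.997, -0.075, -0.002], [-0.001, 0.006, -1.0]]
ft_force: [0.4, 1.2, -0.7]
grip_width: 0.0275
gripper_force: 40.6
```

```bash
python3 -c "
from h import *
save(grab('scene'),'s5.png',(260,170,380,290),4)
go(.545,.375,.11,85.5)"
```

```text
t 9.97 pos [576.3 -21.9 135.5] rail [45.3 -0.7] yaw 85.71 tilt [ 0.0025 -0.0007] w 27.2 gf 40.6 F [-0.3  0.6 -1.1] q6 [-14.  31.  81.  -0.  69. -10.]
turn 0.0036 then shift mm [393.2 -62.3  25.5]
```

View pics/s5.png

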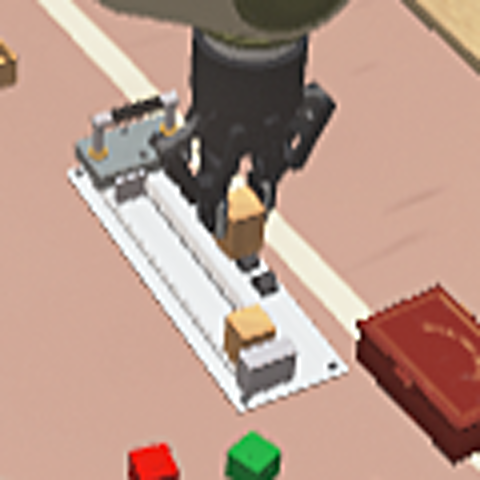

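Filler 1 is held; the other stands against the stop. On to the box.

Request:
send_rows([
  [[0.03,-0.005,0,0,0,0,-0.6],[0.05,-0.0095,0,0,0,0,-0.6],[0.055,-0.0105,0,0,0,0,-0.6],[0.055,-0.0105,0,0,0,0,-0.6],[0.055,-0.0105,0,0,0,0,-0.6],[0.055,-0.0105,0,0,0,0,-0.6],[0.055,-0.0105,0,0,0,0,-0.6],[0.05,-0.0095,0,0,0,0,-0.6],[0.03,-0.005,0,0,0,0,-0.6],[0,0,0,0,0,0,-0.6]],
])

```text
time_s: 11.22
position: [0.5261, 0.4196, 0.1325]
tool_rot: [[0.072, 0.997, -0.002], [0.997, -0.072, -0.001], [-0.001, -0.002, -1.0]]
ft_force: [-0.7, -0.4, -0.4]
grip_width: 0.0273
gripper_force: 40.6
```

```bash
python3 -c "
from h import *
go(.528,.418,.046,90)"
```

```text
t 11.22 pos [526.1 419.6 132.5] rail [481.5  84. ] yaw 85.86 tilt [-0.0022 -0.0011] w 27.3 gf 40.6 F [-0.7 -0.4 -0.4] q6 [29. 40. 63.  0. 77. 33.]
turn -0.0722 then shift mm [-1.6  1.9 86.5]
```

Request:
send_rows([
  [[0,0.002,0.03,0,0,0,-0.6],[0,0,0.035,0,0,0,-0.6],[0,0,0.015,0,0,0,-0.6],[0,0,0.0065,0,0,0,-0.6],[0,0,0,0,0,0,-0.3],[0,0,0,0,0,0,0],[0,0,0,0,0,0,0.1],[0,0,-0.03,0,0,0,0.1],[0,0,-0.05,0,0,0,0.2]],
])

```text
time_s: 12.35
position: [0.5287, 0.4176, 0.1277]
tool_rot: [[0.075, 0.997, -0.003], [0.997, -0.075, -0.002], [-0.002, -0.003, -1.0]]
ft_force: [0.7, 0.5, 0.9]
grip_width: 0.0516
gripper_force: 0.0
```

Request:
send_rows([
  [[-0.03,0.005,0,0,0,0,0.2],[-0.052,0.009,0,0,0,0,0.2],[-0.058,0.01,0,0,0,0,0.2],[-0.058,0.01,0,0,0,0,0.2],[-0.058,0.01,0,0,0,0,0.2],[-0.058,0.01,0,0,0,0,0.2],[-0.058,0.01,0,0,0,0,0.2],[-0.052,0.009,0,0,0,0,0.2],[-0.04,0.006,0,0,0,0,0.2],[0,0,0,0,0,0,0.2]],
])

```text
time_s: 13.6
position: [0.5736, -0.0532, 0.1283]
tool_rot: [[0.079, 0.997, 0.001], [0.997, -0.079, -0.001], [-0.0, 0.001, -1.0]]
ft_force: [-0.2, 1.1, 0.1]
grip_width: 0.0513
gripper_force: 0.0
```

```bash
python3 - <<'E'
from h import *
d=grab('scene'); save(d,'s6.png',(180,120,360,300),3.3)
hsv=cv2.cvtColor(d['image'],cv2.COLOR_RGB2HSV).astype(int); v,u=np.mgrid[:420,:560]
go(*unrail(.0165,0),.043,85.5)
E
```

```text
t 13.65 pos [573.4 -51.6 128.2] rail [15.5 -0.2] yaw 85.58 tilt [ 0.0006 -0.    ] w 51.2 gf 0.0 F [ 0.5 -0.  -0.2] q6 [-17.  31.  81.   0.  68. -13.]
turn 0.0015 then shift mm [ 1.  -0.2 85.2]
```

View pics/s6.png

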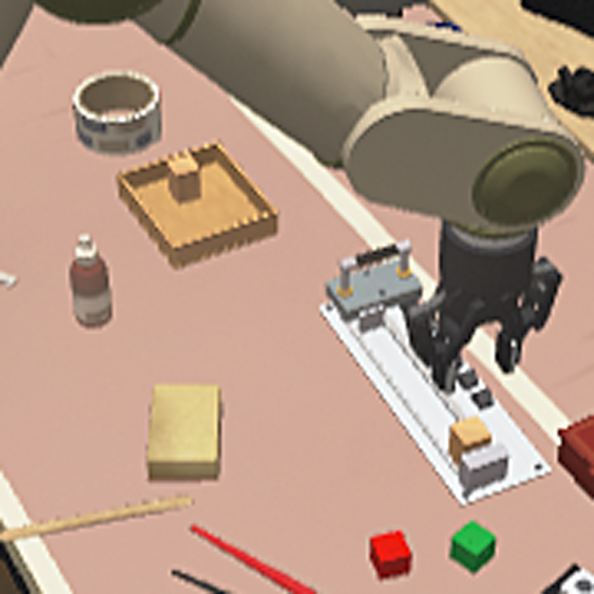

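Filler 1 stands in the box (crop 183,178). Next is filler 2 at the stop.

Request:
send_rows([
  [[0.001,0,0.035,0,0,0,0.2],[0,0,0.035,0,0,0,0.2],[0,0,0.015,0,0,0,0.2],[0,0,0,0,0,0,0],[0,0,0,0,0,0,-0.3],[0,0,0,0,0,0,-0.6],[0,0,0,0,0,0,-0.6],[0,0,0,0,0,0,-0.6],[0,0,-0.02,0,0,0,-0.6],[0,0,-0.03,0,0,0,-0.6],[0,0,-0.04,0,0,0,-0.6],[0,0,0,0,0,0,-0.6]],
])

```text
time_s: 15.15
position: [0.5746, -0.0501, 0.1362]
tool_rot: [[0.075, 0.997, 0.006], [0.997, -0.075, -0.002], [-0.001, 0.006, -1.0]]
ft_force: [-0.1, 0.7, 0.3]
grip_width: 0.0274
gripper_force: 41.3
```

Request:
send_rows([
  [[0.03,-0.005,0,0,0,0,-0.6],[0.047,-0.0085,0,0,0,0,-0.6],[0.05,-0.009,0,0,0,0,-0.6],[0.05,-0.009,0,0,0,0,-0.6],[0.05,-0.009,0,0,0,0,-0.6],[0.05,-0.009,0,0,0,0,-0.6],[0.05,-0.009,0,0,0,0,-0.6],[0.045,-0.0085,0,0,0,0,-0.6],[0.03,-0.005,0,0,0,0,-0.6],[0,0,0,0,0,0,-0.6]],
])

```text
time_s: 16.4
position: [0.5307, 0.3582, 0.1318]
tool_rot: [[0.072, 0.997, -0.001], [0.997, -0.072, -0.0], [-0.0, -0.001, -1.0]]
ft_force: [1.1, -0.5, 0.2]
grip_width: 0.0272
gripper_force: 41.3
```

```bash
python3 -c "
from h import *
go(.528,.352,.046,85.5)"
```

```text
t 16.4 pos [530.7 358.2 131.8] rail [420.6  74.5] yaw 85.86 tilt [-0.0012 -0.0004] w 27.2 gf 41.3 F [ 1.1 -0.5  0.2] q6 [23. 37. 69.  0. 74. 28.]
turn 0.0063 then shift mm [-6.4 -2.3 85.8]
```

Request:
send_rows([
  [[-0.006,-0.002,0.03,0,0,0,-0.6],[0,0,0.035,0,0,0,-0.6],[0,0,0.014,0,0,0,-0.6],[0,0,0.0065,0,0,0,-0.6],[0,0,0,0,0,0,-0.3],[0,0,0,0,0,0,0],[0,0,0,0,0,0,0.1],[0,0,-0.03,0,0,0,0.1],[0,0,-0.05,0,0,0,0.2],[0,0,0,0,0,0,0.2]],
])

```text
time_s: 17.65
position: [0.5308, 0.3515, 0.1319]
tool_rot: [[0.075, 0.997, 0.008], [0.997, -0.075, 0.003], [0.004, 0.008, -1.0]]
ft_force: [-0.4, 0.6, 0.0]
grip_width: 0.0511
gripper_force: 0.0
```

```bash
cat >> h.py <<'E'
def cubes(n,roi,h=.032,thr=110,pr=True):
    d=grab(n); a,b,c,e=roi; hsv=cv2.cvtColor(d['image'],cv2.COLOR_RGB2HSV).astype(int)
    m=np.zeros((420,560),np.uint8); m[b:e,a:c]=((hsv[...,1]<60)&(hsv[...,2]>thr))[b:e,a:c]
    k,l,s,_=cv2.connectedComponentsWithStats(m); W=world(d)
    for i in range(1,k):
        if s[i,4]<30: continue
        mm=(l==i)
        if n=='scene': # keep top face only by depth height
            mm&=(W[...,2]>.027)
        q=np.argwhere(mm)
        if len(q)<12: continue
        P=np.array([ray(d,u,v,h)[:2] for v,u in q])*1000; r=cv2.minAreaRect(P.astype(np.float32))
        print(n,'px',q.mean(0)[::-1].round(1),len(q),'rect',np.round(r[0],1),np.round(r[1],1),round(r[2],1),'mean',P.mean(0).round(1),'rail',(rail(P.mean(0)/1000)*1000).round(1))
    return d
E
python3 - <<'E'
from h import *
st()
cubes('top',(375,180,430,250))
d=cubes('scene',(320,280,395,360)); save(d,'s7.png',(300,270,400,360),5)
E
```

```text
t 17.65 pos [530.8 351.5 131.9] rail [414.   73.9] yaw 85.72 tilt [0.0079 0.0033] w 51.1 gf 0.0 F [-0.4  0.6  0. ] q6 [23. 36. 70. -0. 73. 27.]
top px [388.4 199.4] 69 rect [ 561.2 -230.5] [28.4 27.8] 13.9 mean [ 561.1 -230.4] rail [-163.7   -2. ]
top px [411.  212.7] 69 rect [ 518.7 -304. ] [28.6 28. ] 18.2 mean [ 518.5 -303.7] rail [-240.2   34.7]
top px [393.8 217.7] 70 rect [ 501.4 -247.6] [28.6 28. ] 18.3 mean [ 501.5 -247.7] rail [-185.6   56.1]
top px [415.8 230.7] 69 rect [ 460.3 -319.6] [28.6 28.2] 11.0 mean [ 460.3 -319.3] rail [-260.2   91.6]
scene px [356.2 298.4] 84 rect [ 560.7 -234.6] [30.1 27.8] 12.9 mean [ 560.5 -235.2] rail [-168.6   -1.8]
scene px [341.7 312.4] 90 rect [ 500.5 -252.5] [30.7 26.6] 16.9 mean [ 500.5 -253. ] rail [-191.    56.7]
scene px [360.4 325.5] 99 rect [ 518.  -308.9] [30.2 28.7] 16.1 mean [ 517.7 -308.9] rail [-245.4   35.1]
scene px [345.6 340. ] 102 rect [ 460.3 -324.8] [29.3 28.4] 13.2 mean [ 460.1 -324.6] rail [-265.6   91.4]
```

View pics/s7.png

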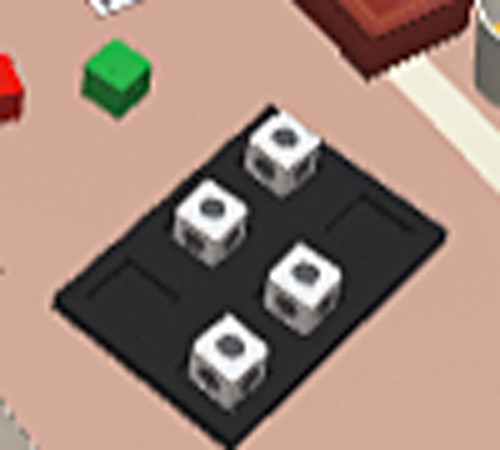

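All four real cubes sit in the tray, with their top faces grey-white; the green one at crop (117,75) is the look-alike and stays. I go above the first cube, at top-view pixel (388,199).

Request:
send_rows([
  [[-0.03,0.004,0,0,0,0,0.1],[-0.053,0.0067,0,0,0,0,0.1],[-0.055,0.007,0,0,0,0,0.1],[-0.055,0.007,0,0,0,0,0.1],[-0.055,0.007,0,0,0,0,0.1],[-0.055,0.007,0,0,0,0,0.1],[-0.055,0.007,0,0,0,0,0.1],[-0.055,0.007,0,0,0,0,0.1],[-0.055,0.007,0,0,0,0,0.1],[-0.055,0.007,0,0,0,0,0.1],[-0.055,0.007,0,0,0,0,0.1]],
])

```text
time_s: 19.12
position: [0.5588, -0.2327, 0.1261]
tool_rot: [[0.075, 0.997, -0.002], [0.997, -0.075, 0.001], [0.001, -0.002, -1.0]]
ft_force: [0.5, 0.2, -0.1]
grip_width: 0.0468
gripper_force: 0.0
```

Request:
send_rows([
  [[0,0,0,0,0,-0.17,0.1],[0,0,0,0,0,-0.17,0.1],[0,0,0,0,0,0,0.1]],
])

```text
time_s: 19.5
position: [0.559, -0.231, 0.1262]
tool_rot: [[-0.26, 0.966, -0.002], [0.966, 0.26, 0.001], [0.002, -0.002, -1.0]]
ft_force: [-0.4, 0.2, 0.2]
grip_width: 0.0473
gripper_force: 0.0
```

```bash
python3 -c "
from h import *
go(.561,-.231,.042,105)"
```

```text
t 19.5 pos [ 559.  -231.   126.2] rail [-1.645e+02  1.000e-01] yaw 105.09 tilt [-0.0019  0.0013] w 47.3 gf 0.0 F [-0.4  0.2  0.2] q6 [-34.  34.  76.  -0.  70. -49.]
turn 0.0015 then shift mm [-0.5  1.9 84.2]
```

Request:
send_rows([
  [[-0.0005,0.002,0.035,0,0,0,0.1],[0,0,0.035,0,0,0,0.1],[0,0,0.014,0,0,0,0.1],[0,0,0,0,0,0,-0.1],[0,0,0,0,0,0,-0.4],[0,0,0,0,0,0,-0.6],[0,0,0,0,0,0,-0.6],[0,0,0,0,0,0,-0.6],[0,0,-0.02,0,0,0,-0.6],[0,0,-0.03,0,0,0,-0.6],[0,0,-0.02,0,0,0,-0.6]],
], squeeze=40)

```text
time_s: 20.88
position: [0.5617, -0.2312, 0.1148]
tool_rot: [[-0.262, 0.965, 0.001], [0.965, 0.262, -0.001], [-0.001, 0.001, -1.0]]
ft_force: [-1.1, 0.4, -0.2]
grip_width: 0.0272
gripper_force: 39.6
```

```bash
python3 -c "
from h import *
go(*unrail(.020,0),.045,85.5)"
```

```text
t 20.88 pos [ 561.7 -231.2  114.8] rail [-164.5   -2.6] yaw 105.18 tilt [ 0.001  -0.0007] w 27.2 gf 39.6 F [-1.1  0.4 -0.2] q6 [-34.  35.  77.  -0.  69. -49.]
turn 0.3434 then shift mm [184.5  -2.6  69.8]
```

Request:
send_rows([
  [[0,0,0,0,0,0.172,-0.6],[0,0,0,0,0,0.172,-0.6],[0.03,-0.0004,0,0,0,0,-0.6],[0.044,-0.0006,0,0,0,0,-0.6],[0.046,-0.0006,0,0,0,0,-0.6],[0.04,-0.0006,0,0,0,0,-0.6],[0.024,0,0,0,0,0,-0.6],[0,0,0.03,0,0,0,-0.6],[0,0,0.015,0,0,0,-0.6],[0,0,0,0,0,0,-0.6]],
])

```text
time_s: 22.12
position: [0.5734, -0.0477, 0.0677]
tool_rot: [[0.08, 0.997, -0.002], [0.997, -0.08, 0.001], [0.0, -0.002, -1.0]]
ft_force: [-0.4, 0.1, 0.3]
grip_width: 0.0268
gripper_force: 39.6
```

```bash
python3 - <<'E'
from h import *
d=grab('scene'); save(d,'s8.png',(280,200,360,280),6)
go(*unrail(.020,-.0005),.045,85.5)
E
```

```text
t 22.18 pos [573.9 -47.9  68.5] rail [19.2 -0.4] yaw 85.44 tilt [-0.0003  0.0001] w 26.7 gf 39.6 F [-0.2 -0.6 -0.3] q6 [-17.  36.  85.  -0.  60. -12.]
turn -0.001 then shift mm [ 0.8  0.1 23.5]
```

View pics/s8.png

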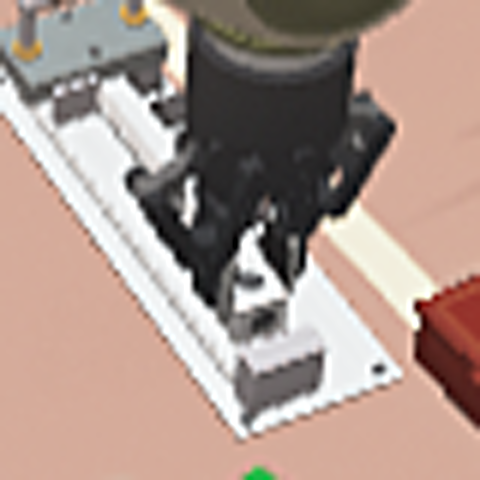

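The cube is over the channel by the stop. I lower and release it.

Request:
send_rows([
  [[0.0005,0,0.012,0,0,0,-0.6],[0,0,0.008,0,0,0,-0.6],[0,0,0.0035,0,0,0,-0.6],[0,0,0,0,0,0,-0.6]],
])

```text
time_s: 22.68
position: [0.5744, -0.0472, 0.0448]
tool_rot: [[0.079, 0.997, 0.001], [0.997, -0.079, -0.0], [-0.0, 0.001, -1.0]]
ft_force: [3.3, 0.1, -3.6]
grip_width: 0.0269
gripper_force: 39.1
```

```bash
python3 -c "
from h import *
st()"
```

```text
t 22.68 pos [574.4 -47.2  44.8] rail [19.9 -0.8] yaw 85.47 tilt [ 0.0011 -0.0003] w 26.9 gf 39.1 F [ 3.3  0.1 -3.6] q6 [-16.  38.  86.   0.  57. -12.]
```

Request:
send_rows([
  [[0,0,0,0,0,0,-0.3],[0,0,0,0,0,0,-0.1],[0,0,0,0,0,0,0.1],[0,0,-0.03,0,0,0,0.1],[0,0,-0.04,0,0,0,0.1]],
])

```text
time_s: 23.3
position: [0.5733, -0.0469, 0.115]
tool_rot: [[0.079, 0.997, -0.003], [0.997, -0.079, 0.001], [0.0, -0.003, -1.0]]
ft_force: [0.4, 0.4, 1.0]
grip_width: 0.0468
gripper_force: 0.0
```

```bash
python3 -c "
from h import *
go(.5014,-.2485,.042,105)"
```

```text
t 23.3 pos [573.3 -46.9 115. ] rail [20.1  0.3] yaw 85.47 tilt [-0.0026  0.0007] w 46.8 gf 0.0 F [0.4 0.4 1. ] q6 [-16.  32.  82.  -0.  66. -12.]
turn -0.3409 then shift mm [-176.1 -121.6   73. ]
```

Request:
send_rows([
  [[0,0,0,0,0,-0.1705,0.1],[0,0,0,0,0,-0.1705,0.1],[-0.04,-0.028,0,0,0,0,0.1],[-0.046,-0.032,0,0,0,0,0.1],[-0.046,-0.032,0,0,0,0,0.1],[-0.044,-0.03,0,0,0,0,0.1],[0,0,0,0,0,0,0.1],[0,0,0,0,0,0,0.1]],
])

```text
time_s: 24.3
position: [0.5015, -0.2482, 0.1149]
tool_rot: [[-0.259, 0.966, -0.0], [0.966, 0.259, 0.001], [0.001, -0.0, -1.0]]
ft_force: [0.6, -0.5, 0.6]
grip_width: 0.0469
gripper_force: 0.0
```

```bash
python3 - <<'E'
from h import *
go(.5014,-.2485,.042,105)
d=grab('scene'); save(d,'s9.png',(250,180,400,340),3.7)
E
```

```text
t 24.3 pos [ 501.5 -248.2  114.9] rail [-186.2   56.1] yaw 104.99 tilt [-0.0004  0.0006] w 46.9 gf 0.0 F [ 0.6 -0.5  0.6] q6 [-38.  31.  85.   0.  65. -53.]
turn -0.0002 then shift mm [-0.3 -0.2 72.9]
```

View pics/s9.png

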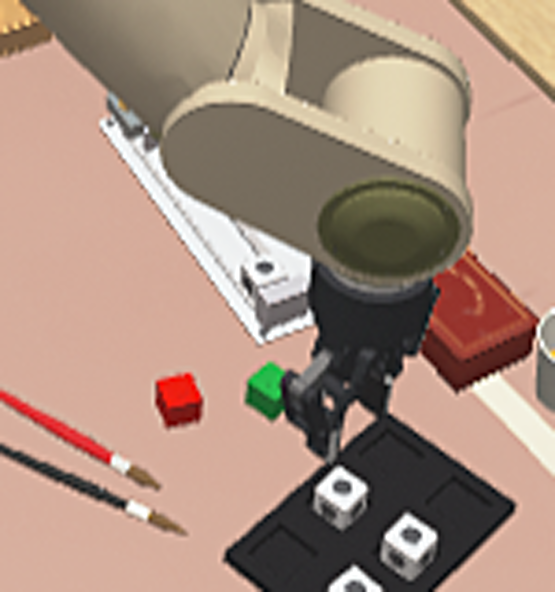

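Cube 1 lies in the channel by the stop (crop 263,275), and the gripper is above cube 2 (crop 342,490). From here I mostly check by numbers.

Request:
send_rows([
  [[0,0,0.035,0,0,0,0.1],[0,0,0.028,0,0,0,0.1],[0,0,0.01,0,0,0,0.1],[0,0,0,0,0,0,-0.1],[0,0,0,0,0,0,-0.4],[0,0,0,0,0,0,-0.6],[0,0,0,0,0,0,-0.6],[0,0,0,0,0,0,-0.6],[0,0,-0.02,0,0,0,-0.6],[0,0,-0.03,0,0,0,-0.6],[0,0,-0.02,0,0,0,-0.6],[0,0,0,0,0,0,-0.6]],
])

```text
time_s: 25.85
position: [0.502, -0.249, 0.1132]
tool_rot: [[-0.259, 0.966, 0.002], [0.966, 0.259, -0.002], [-0.003, 0.002, -1.0]]
ft_force: [-0.0, 0.0, -0.3]
grip_width: 0.0267
gripper_force: 39.4
```

```bash
python3 -c "
from h import *
go(*unrail(.054,-.001),.045,85.5)"
```

```text
t 25.85 pos [ 502.  -249.   113.2] rail [-186.9   55.5] yaw 105.01 tilt [ 0.0024 -0.002 ] w 26.7 gf 39.4 F [-0.   0.  -0.3] q6 [-38.  31.  85.  -0.  64. -53.]
turn 0.3405 then shift mm [240.9  56.5  68.2]
```

Request:
send_rows([
  [[0,0,0,0,0,0.17,-0.6],[0,0,0,0,0,0.1705,-0.6],[0.035,0.0082,0,0,0,0,-0.6],[0.055,0.0129,0,0,0,0,-0.6],[0.056,0.0131,0,0,0,0,-0.6],[0.055,0.0129,0,0,0,0,-0.6],[0.04,0.0094,0,0,0,0,-0.6],[0,0,0.03,0,0,0,-0.6],[0,0,0.015,0,0,0,-0.6],[0,0,0,0,0,0,-0.6]],
])

```text
time_s: 27.1
position: [0.5761, -0.0132, 0.0656]
tool_rot: [[0.079, 0.997, -0.003], [0.997, -0.079, 0.001], [0.0, -0.003, -1.0]]
ft_force: [0.2, -0.1, -0.1]
grip_width: 0.0272
gripper_force: 39.4
```

```bash
python3 -c "
from h import *
go(*unrail(.054,-.001),.045,85.5)"
```

```text
t 27.1 pos [576.1 -13.2  65.6] rail [54.   0.1] yaw 85.45 tilt [-0.0031  0.0007] w 27.2 gf 39.4 F [ 0.2 -0.1 -0.1] q6 [-13.  36.  85.  -0.  60.  -9.]
turn -0.0008 then shift mm [-0.   1.1 20.6]
```

Request:
send_rows([
  [[0,0.0005,0.01,0,0,0,-0.6],[0,0,0.0075,0,0,0,-0.6],[0,0,0.003,0,0,0,-0.6],[0,0,0,0,0,0,-0.6],[0,0,0,0,0,0,-0.3],[0,0,0,0,0,0,-0.1],[0,0,0,0,0,0,0.1],[0,0,-0.03,0,0,0,0.1],[0,0,-0.04,0,0,0,0.1]],
])

```text
time_s: 28.22
position: [0.5769, -0.0127, 0.1166]
tool_rot: [[0.078, 0.997, -0.002], [0.997, -0.078, 0.001], [0.0, -0.002, -1.0]]
ft_force: [0.8, -0.5, 0.7]
grip_width: 0.0468
gripper_force: 0.0
```

```bash
python3 -c "
from h import *
go(.5188,-.3045,.042,105)
cubes('scene',(300,225,345,270))
cubes('scene',(320,280,395,360))"
```

```text
t 28.23 pos [576.9 -12.7 116.6] rail [54.5 -0.6] yaw 85.5 tilt [-0.0021  0.0005] w 46.8 gf 0.0 F [ 0.8 -0.5  0.7] q6 [-13.  32.  82.   0.  66.  -9.]
turn -0.3403 then shift mm [-266.8 -131.6   74.6]
scene px [320.3 251.4] 213 rect [580.9  -7.9] [162.4  44.3] 82.6 mean [574.  -45.9] rail [21.2 -0.4]
scene px [360.4 325.4] 100 rect [ 517.7 -308.2] [30.5 27.2] 16.1 mean [ 517.7 -308.7] rail [-245.2   35.2]
scene px [345.6 340.1] 105 rect [ 459.8 -324.6] [29.8 29.3] 8.7 mean [ 459.8 -324.7] rail [-265.7   91.6]
```

Request:
send_rows([
  [[0,0,0,0,0,-0.17,0.1],[0,0,0,0,0,-0.17,0.1],[-0.04,-0.0196,0,0,0,0,0.1],[-0.05,-0.025,0,0,0,0,0.1],[-0.05,-0.025,0,0,0,0,0.1],[-0.05,-0.025,0,0,0,0,0.1],[-0.045,-0.022,0,0,0,0,0.1],[-0.032,-0.015,0.01,0,0,0,0.1],[0,0,0,0,0,0,0.1]],
])

```text
time_s: 29.45
position: [0.5182, -0.3066, 0.1049]
tool_rot: [[-0.255, 0.967, -0.001], [0.967, 0.255, 0.001], [0.001, -0.001, -1.0]]
ft_force: [-0.4, 0.7, 0.0]
grip_width: 0.0469
gripper_force: 0.0
```

```bash
python3 -c "
from h import *
go(.5188,-.3045,.042,105)"
```

```text
t 29.45 pos [ 518.2 -306.6  104.9] rail [-243.1   34.8] yaw 104.79 tilt [-0.0015  0.0011] w 46.9 gf 0.0 F [-0.4  0.7  0. ] q6 [-42.  35.  78.  -0.  67. -57.]
turn -0.0036 then shift mm [ 1.9  1.1 62.9]
```

Request:
send_rows([
  [[0.002,0.001,0.03,0,0,0,0.1],[0,0,0.023,0,0,0,0.1],[0,0,0.01,0,0,0,0.1],[0,0,0,0,0,0,-0.1],[0,0,0,0,0,0,-0.4],[0,0,0,0,0,0,-0.6],[0,0,0,0,0,0,-0.6],[0,0,0,0,0,0,-0.6],[0,0,-0.02,0,0,0,-0.6],[0,0,-0.03,0,0,0,-0.6],[0,0,-0.02,0,0,0,-0.6],[0,0,0,0,0,0,-0.6]],
])

```text
time_s: 30.95
position: [0.5201, -0.303, 0.1146]
tool_rot: [[-0.258, 0.966, 0.002], [0.966, 0.258, -0.002], [-0.002, 0.002, -1.0]]
ft_force: [0.8, 0.6, 0.5]
grip_width: 0.0267
gripper_force: 40.3
```

```bash
python3 -c "
from h import *
go(*unrail(.088,-.001),.045,85.5)"
```

```text
t 30.95 pos [ 520.1 -303.   114.6] rail [-239.3   33.2] yaw 104.98 tilt [ 0.0022 -0.002 ] w 26.7 gf 40.3 F [0.8 0.6 0.5] q6 [-41.  34.  78.  -0.  68. -56.]
turn 0.34 then shift mm [327.3  34.2  69.6]
```

Request:
send_rows([
  [[0,0,0,0,0,0.17,-0.6],[0,0,0,0,0,0.17,-0.6],[0.035,0.0037,0,0,0,0,-0.6],[0.055,0.0057,0,0,0,0,-0.6],[0.055,0.0057,0,0,0,0,-0.6],[0.055,0.0057,0,0,0,0,-0.6],[0.055,0.0057,0,0,0,0,-0.6],[0.045,0.0047,0,0,0,0,-0.6],[0.027,0.003,0,0,0,0,-0.6],[0,0,0.03,0,0,0,-0.6],[0,0,0.015,0,0,0,-0.6],[0,0,0,0,0,0,-0.6]],
])

```text
time_s: 32.45
position: [0.5787, 0.0205, 0.067]
tool_rot: [[0.079, 0.997, -0.003], [0.997, -0.079, 0.001], [0.0, -0.003, -1.0]]
ft_force: [0.3, 0.1, -1.0]
grip_width: 0.0268
gripper_force: 40.3
```

```bash
python3 -c "
from h import *
go(*unrail(.088,-.001),.045,85.5)"
```

```text
t 32.45 pos [578.7  20.5  67. ] rail [87.7  0.1] yaw 85.47 tilt [-0.0032  0.0005] w 26.8 gf 40.3 F [ 0.3  0.1 -1. ] q6 [-10.  36.  84.  -0.  60.  -5.]
turn -0.0006 then shift mm [ 0.3  1.1 22. ]
```

Request:
send_rows([
  [[0,0.0005,0.011,0,0,0,-0.6],[0,0,0.0075,0,0,0,-0.6],[0,0,0.003,0,0,0,-0.6],[0,0,0,0,0,0,-0.6],[0,0,0,0,0,0,-0.3],[0,0,0,0,0,0,-0.1],[0,0,0,0,0,0,0.1],[0,0,-0.03,0,0,0,0.1],[0,0,-0.04,0,0,0,0.1]],
])

```text
time_s: 33.58
position: [0.5795, 0.0207, 0.1171]
tool_rot: [[0.078, 0.997, -0.002], [0.997, -0.078, 0.0], [0.0, -0.002, -1.0]]
ft_force: [-0.4, -0.1, 0.8]
grip_width: 0.047
gripper_force: 0.0
```

```bash
python3 -c "
from h import *
go(.4605,-.320,.042,105)
cubes('scene',(320,280,395,360))"
```

```text
t 33.58 pos [579.5  20.7 117.1] rail [88.1 -0.6] yaw 85.5 tilt [-0.0021  0.0004] w 47.0 gf 0.0 F [-0.4 -0.1  0.8] q6 [-10.  32.  81.   0.  67.  -5.]
turn -0.3403 then shift mm [-298.3 -203.1   75.1]
scene px [345.7 340. ] 100 rect [ 459.3 -324.5] [31.  26.5] 15.4 mean [ 460.1 -324.8] rail [-265.8   91.3]
```

Request:
send_rows([
  [[0,0,0,0,0,-0.17,0.1],[0,0,0,0,0,-0.17,0.1],[-0.03,-0.0204,0,0,0,0,0.1],[-0.044,-0.03,0,0,0,0,0.1],[-0.044,-0.03,0,0,0,0,0.1],[-0.044,-0.03,0,0,0,0,0.1],[-0.044,-0.03,0,0,0,0,0.1],[-0.044,-0.03,0,0,0,0,0.1],[-0.03,-0.0204,0,0,0,0,0.1],[-0.018,-0.0123,0.01,0,0,0,0.1],[0,0,0,0,0,0,0.1]],
])

```text
time_s: 35.0
position: [0.4602, -0.32, 0.1057]
tool_rot: [[-0.257, 0.966, -0.001], [0.966, 0.257, 0.002], [0.002, -0.001, -1.0]]
ft_force: [-0.4, 0.8, 0.9]
grip_width: 0.0467
gripper_force: 0.0
```

```bash
python3 -c "
from h import *
go(.4605,-.320,.042,105)"
```

```text
t 35.0 pos [ 460.2 -320.   105.7] rail [-261.    91.6] yaw 104.89 tilt [-0.0012  0.0015] w 46.7 gf 0.0 F [-0.4  0.8  0.9] q6 [-47.  32.  85.   0.  63. -62.]
turn -0.0019 then shift mm [-0.1  0.3 63.7]
```

Request:
send_rows([
  [[0,0,0.03,0,0,0,0.1],[0,0,0.024,0,0,0,0.1],[0,0,0.01,0,0,0,0.1],[0,0,0,0,0,0,-0.1],[0,0,0,0,0,0,-0.4],[0,0,0,0,0,0,-0.6],[0,0,0,0,0,0,-0.6],[0,0,0,0,0,0,-0.6],[0,0,-0.02,0,0,0,-0.6],[0,0,-0.03,0,0,0,-0.6],[0,0,-0.02,0,0,0,-0.6],[0,0,0,0,0,0,-0.6]],
])

```text
time_s: 36.5
position: [0.4611, -0.3201, 0.1141]
tool_rot: [[-0.258, 0.966, 0.002], [0.966, 0.258, -0.002], [-0.003, 0.001, -1.0]]
ft_force: [-0.3, 0.4, -1.1]
grip_width: 0.0266
gripper_force: 39.2
```

```bash
python3 -c "
from h import *
go(*unrail(.124,-.001),.045,85.5)"
```

```text
t 36.5 pos [ 461.1 -320.1  114.1] rail [-261.    90.7] yaw 104.98 tilt [ 0.0019 -0.0022] w 26.6 gf 39.2 F [-0.3  0.4 -1.1] q6 [-47.  31.  85.  -0.  64. -62.]
turn 0.34 then shift mm [385.   91.7  69.1]
```

Request:
send_rows([
  [[0,0,0,0,0,0.17,-0.6],[0,0,0,0,0,0.17,-0.6],[0.035,0.0083,0,0,0,0,-0.6],[0.052,0.0124,0,0,0,0,-0.6],[0.052,0.0124,0,0,0,0,-0.6],[0.052,0.0124,0,0,0,0,-0.6],[0.052,0.0124,0,0,0,0,-0.6],[0.052,0.0124,0,0,0,0,-0.6],[0.05,0.0119,0,0,0,0,-0.6],[0.04,0.0095,0,0,0,0,-0.6]],
])

```text
time_s: 37.75
position: [0.5823, 0.0589, 0.1116]
tool_rot: [[0.078, 0.997, -0.002], [0.997, -0.078, 0.0], [0.0, -0.002, -1.0]]
ft_force: [0.3, -0.7, -0.3]
grip_width: 0.0269
gripper_force: 39.2
```

Request:
send_rows([
  [[0,0,0.03,0,0,0,-0.6],[0,0,0.015,0,0,0,-0.6],[0,0,0,0,0,0,-0.6]],
])

```text
time_s: 38.12
position: [0.5817, 0.0565, 0.0665]
tool_rot: [[0.079, 0.997, -0.003], [0.997, -0.079, 0.0], [0.0, -0.003, -1.0]]
ft_force: [-0.1, -0.6, 0.6]
grip_width: 0.0272
gripper_force: 39.3
```

```bash
python3 -c "
from h import *
go(*unrail(.124,-.001),.045,85.5)"
```

```text
t 38.12 pos [581.7  56.5  66.5] rail [1.239e+02 1.000e-01] yaw 85.46 tilt [-0.0032  0.0003] w 27.2 gf 39.3 F [-0.1 -0.6  0.6] q6 [-6. 36. 83. -0. 61. -2.]
turn -0.0007 then shift mm [ 0.1  1.1 21.5]
```

Request:
send_rows([
  [[0,0.0005,0.011,0,0,0,-0.6],[0,0,0.0075,0,0,0,-0.6],[0,0,0.003,0,0,0,-0.6],[0,0,0,0,0,0,-0.6],[0,0,0,0,0,0,-0.3],[0,0,0,0,0,0,-0.1],[0,0,0,0,0,0,0.1],[0,0,-0.03,0,0,0,0.1],[0,0,-0.05,0,0,0,0.1],[0,0,-0.055,0,0,0,0.1],[0.05,0.0078,0,0,0,0,0.1],[0.053,0.0075,0,0,0,0,0.1]],
])

```text
time_s: 39.62
position: [0.6067, 0.1591, 0.1825]
tool_rot: [[0.08, 0.997, 0.002], [0.997, -0.08, 0.0], [0.0, 0.002, -1.0]]
ft_force: [0.7, -1.0, 0.6]
grip_width: 0.047
gripper_force: 0.0
```

Request:
send_rows([
  [[0,0,0,0,0,0.187,0.1],[0,0,0,0,0,0.187,0.1],[0,0,0,0,0,0.187,0.1],[0,0,0,0,0,0.187,0.1],[0,0,0,0,0,0.187,0.1],[0,0,0,0,0,0.187,0.1],[0,0,0,0,0,0.187,0.1],[0,0,0,0,0,0.187,0.1],[0,0,0,0,0,0.075,0.1],[0,0,0,0,0,0,0.1]],
])

```text
time_s: 40.88
position: [0.6061, 0.1584, 0.1814]
tool_rot: [[0.997, -0.078, -0.0], [-0.078, -0.997, -0.0], [-0.0, 0.0, -1.0]]
ft_force: [-1.1, -0.6, 0.1]
grip_width: 0.047
gripper_force: 0.0
```

```bash
python3 - <<'E'
from h import *
go(*unrail(.2272,-.0160),.080)
d=grab('scene'); save(d,'s10.png',(230,150,400,350),3)
W=world(d); 
# height profile along channel midline at cube-top height
for x in range(0,160,4):
    u,v=proj(d,[*unrail(x/1000,0),.032])[0]; w=W[int(round(v)),int(round(u))]; print(x,(rail(w)*1000).round(0),round(w[2]*1000),d['image'][int(round(v)),int(round(u))].max(),end=' | ')
E
```

```text
t 40.88 pos [606.1 158.4 181.4] rail [227.4 -16.3] yaw -4.46 tilt [-0.0001 -0.    ] w 47.0 gf 0.0 F [-1.1 -0.6  0.1] q6 [ 4. 33. 68. -0. 79. 98.]
turn 0.0007 then shift mm [ -0.3   0.2 101.4]
0 [-0. -1.] 33 149 | 4 [ 5. -0.] 32 220 | 8 [10.  0.] 32 224 | 12 [12. -1.] 34 125 | 16 [14.  1.] 33 119 | 20 [19.  2.] 32 82 | 24 [24. -1.] 30 77 | 28 [28. -0.] 31 244 | 32 [39. -4.] 23 181 | 36 [40. -4.] 26 71 | 40 [39.  0.] 34 239 | 44 [46. -1.] 31 225 | 48 [48. -1.] 33 129 | 52 [55. -2.] 31 86 | 56 [54.  2.] 33 75 | 60 [54.  2.] 37 152 | 64 [62.  1.] 34 240 | 68 [68.  1.] 32 153 | 72 [72. -1.] 32 233 | 76 [76. -0.] 33 225 | 80 [80.  1.] 34 100 | 84 [80.  1.] 34 100 | 88 [84.  3.] 36 77 | 92 [92.  2.] 32 237 | 96 [95. -0.] 33 221 | 100 [109.  -5.] 22 74 | 104 [107.  -3.] 30 85 | 108 [109.  -1.] 33 232 | 112 [109.   2.] 34 250 | 116 [112.   1.] 35 227 | 120 [123.  -2.] 29 99 | 124 [125.   1.] 33 74 | 128 [128.  -1.] 34 147 | 132 [130.   1.] 32 230 | 136 [161. -17.] 2 229 | 140 [164. -14.] 5 242 | 144 [170. -14.] 5 245 | 148 [175. -17.] 3 221 | 152 [180. -15.] 4 220 | 156 [178. -11.] 8 243 |
```

View pics/s10.png

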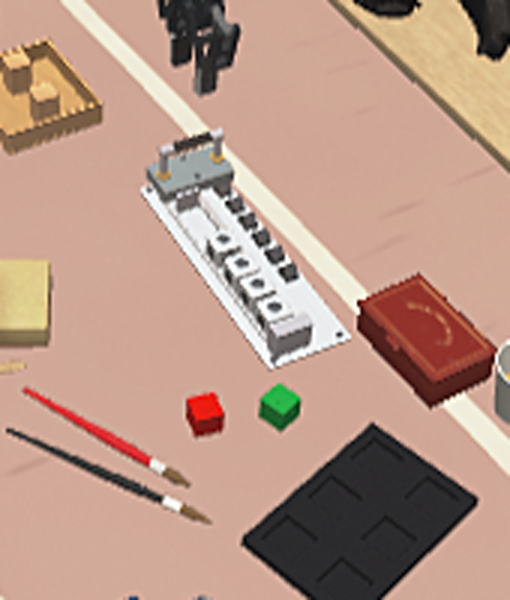

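All four cubes lie flat in the channel (crop (222,242) to (275,305)), the tray is empty, both fillers are in the box and the bar is down. Next I grip the bar again.

Request:
send_rows([
  [[0,0,0.04,0,0,0,0.1],[0,0,0.04,0,0,0,0.1],[0,0,0.0214,0,0,0,0],[0,0,0,0,0,0,-0.3],[0,0,0,0,0,0,-0.6],[0,0,0,0,0,0,-0.8],[0,0,0,0,0,0,-1],[0,0,0,0,0,0,-1],[0,0,0,0,0,0,-1]],
], squeeze=60)

```text
time_s: 42.05
position: [0.6068, 0.1576, 0.0815]
tool_rot: [[0.997, -0.078, 0.002], [-0.078, -0.997, -0.001], [0.002, 0.001, -1.0]]
ft_force: [0.2, -5.4, 3.2]
grip_width: 0.0097
gripper_force: 58.5
```

Request:
send_rows([
  [[0,0,-0.005,0,0,0,-1],[0,0,-0.005,0,0,0,-1],[0,0,-0.005,0,0,0,-1],[0,0,-0.005,0,0,0,-1],[0,0,0,0,0,0,-1]],
])

```text
time_s: 42.68
position: [0.6066, 0.1585, 0.1005]
tool_rot: [[0.997, -0.079, 0.002], [-0.079, -0.997, 0.0], [0.002, -0.0, -1.0]]
ft_force: [5.5, -1.1, -6.3]
grip_width: 0.0101
gripper_force: 58.6
```

```bash
python3 -c "
from h import *
st()"
```

```text
t 42.67 pos [606.6 158.5 100.5] rail [227.5 -16.8] yaw -4.5 tilt [0.0015 0.0002] w 10.1 gf 58.6 F [ 5.5 -1.1 -6.3] q6 [ 4. 37. 74.  0. 69. 98.]
```

Request:
send_rows([
  [[0,0.006,0,0,0,0,-1],[0,0.01,0,0,0,0,-1],[0,0.01,0,0,0,0,-1],[0,0.01,0,0,0,0,-1],[0,0.01,0,0,0,0,-1],[0,0.01,0,0,0,0,-1],[0,0.01,0,0,0,0,-1],[0,0.008,0,0,0,0,-1],[0,0.006,0,0,0,0,-1],[0,0.004,0,0,0,0,-1],[0,0.001,0,0,0,0,-1],[0,0,0,0,0,0,-1]],
])

```text
time_s: 44.18
position: [0.6002, 0.0739, 0.1001]
tool_rot: [[0.997, -0.079, 0.002], [-0.079, -0.997, 0.001], [0.002, -0.001, -1.0]]
ft_force: [6.5, -0.7, -5.6]
grip_width: 0.0097
gripper_force: 58.6
```

```bash
python3 - <<'E'
from h import *
st(); d=grab('scene'); W=world(d)
for x in range(0,124,4):
    u,v=proj(d,[*unrail(x/1000,0),.032])[0]; w=W[int(round(v)),int(round(u))]; print(x,(rail(w)*1000).round(0),round(w[2]*1000),d['image'][int(round(v)),int(round(u))].max(),end=' | ')
E
```

```text
t 44.17 pos [600.2  73.9 100.1] rail [142.7 -17. ] yaw -4.51 tilt [0.0019 0.0006] w 9.7 gf 58.6 F [ 6.5 -0.7 -5.6] q6 [-4. 36. 78.  0. 66. 90.]
0 [ 4. -3.] 28 146 | 4 [3. 1.] 35 223 | 8 [11. -1.] 30 225 | 12 [14. -2.] 31 125 | 16 [14.  1.] 32 127 | 20 [21.  0.] 30 82 | 24 [25. -2.] 30 77 | 28 [27.  0.] 32 236 | 32 [33.  0.] 31 239 | 36 [37. -2.] 30 248 | 40 [38.  1.] 35 144 | 44 [44.  1.] 34 85 | 48 [49. -2.] 32 83 | 52 [56. -3.] 29 231 | 56 [51.  4.] 36 243 | 60 [55.  2.] 36 217 | 64 [63.  0.] 32 246 | 68 [68.  1.] 33 181 | 72 [73. -2.] 31 81 | 76 [81. -3.] 27 81 | 80 [85. -2.] 29 234 | 84 [85. -2.] 29 234 | 88 [85.  2.] 35 229 | 92 [95. -0.] 29 248 | 96 [95. -0.] 33 180 | 100 [100.   0.] 33 76 | 104 [106.  -3.] 31 83 | 108 [106.   1.] 36 234 | 112 [110.   2.] 33 247 | 116 [116.  -1.] 31 210 | 120 [120.   0.] 32 201 |
```

Request:
send_rows([
  [[0,0,0.006,0,0,0,-1],[0,0,0.006,0,0,0,-1],[0,0,0.005,0,0,0,-1],[0,0,0.002,0,0,0,-1],[0,0,0,0,0,0,-1]],
])

```text
time_s: 44.85
position: [0.6003, 0.0736, 0.0816]
tool_rot: [[0.997, -0.079, 0.002], [-0.079, -0.997, -0.0], [0.002, -0.0, -1.0]]
ft_force: [5.9, -1.0, -1.1]
grip_width: 0.0097
gripper_force: 59.1
```

```bash
python3 -c "
from h import *
st()"
```

```text
t 44.85 pos [600.3  73.6  81.6] rail [142.4 -17.1] yaw -4.51 tilt [ 0.0023 -0.0001] w 9.7 gf 59.1 F [ 5.9 -1.  -1.1] q6 [-4. 37. 79.  0. 64. 90.]
```

Request:
send_rows([
  [[0,0,0,0,0,0,-0.8],[0,0,0,0,0,0,-0.5],[0,0,0,0,0,0,-0.2],[0,0,0,0,0,0,0.1],[0,0,-0.03,0,0,0,0.1],[0,0,-0.05,0,0,0,0.1],[0,0,-0.05,0,0,0,0.1],[0,-0.06,0,0,0,0,0.1],[0,-0.06,0,0,0,0,0.1],[0,-0.06,0,0,0,0,0.1],[0,0,0,0,0,0,0.1]],
])

```text
time_s: 46.22
position: [0.6127, 0.257, 0.2104]
tool_rot: [[0.997, -0.074, -0.001], [-0.074, -0.997, 0.001], [-0.001, -0.0, -1.0]]
ft_force: [-0.8, -0.9, 0.2]
grip_width: 0.0468
gripper_force: 0.0
```

```bash
python3 - <<'E'
from h import *
st(); d=grab('scene'); W=world(d); hsv=cv2.cvtColor(d['image'],cv2.COLOR_RGB2HSV)
def px(x,y,z): u,v=proj(d,[*unrail(x/1000,y/1000),z/1000])[0]; return int(round(v)),int(round(u))
print('chan z', [ (x,round(W[px(x,0,32)][2]*1000),int(hsv[px(x,0,32)][2])) for x in range(0,124,4)])
# sleeve height: dark pixels near bar
for z in (74,80,96,102): print('bar',z,[(int(hsv[px(x,-16,z)][2]),(rail(W[px(x,-16,z)])*1000).round(0).tolist(),round(W[px(x,-16,z)][2]*1000)) for x in (138,142,146)])
# fillers: high points inside box
R=W.reshape(-1,3); m=(abs(R[:,0]-.528)<.055)&(abs(R[:,1]-.384)<.065)&(R[:,2]>.038); print('box high pts',m.sum(),R[m].min(0) if m.any() else '',R[m].max(0) if m.any() else '')
cv2.imwrite('pics/final.png',cv2.resize(d['image'][150:280,230:370,::-1],None,fx=5,fy=4,interpolation=cv2.INTER_CUBIC))
# dark recess centroids on channel line in top view
t=grab('top'); g=cv2.cvtColor(t['image'],cv2.COLOR_RGB2GRAY); 
prof=[(x,int(g[tuple(int(round(c)) for c in proj(t,[*unrail(x/1000,0),.032])[0][::-1])])) for x in range(-8,128,3)]; print(prof)
E
```

```text
t 46.23 pos [612.7 257.  210.4] rail [326.2 -15.2] yaw -4.22 tilt [-0.0009  0.0005] w 46.8 gf 0.0 F [-0.8 -0.9  0.2] q6 [ 13.  35.  58.   0.  86. 107.]
chan z [(0, 31, 150), (4, 27, 226), (8, 33, 221), (12, 35, 124), (16, 29, 127), (20, 34, 80), (24, 31, 74), (28, 30, 251), (32, 30, 219), (36, 29, 249), (40, 32, 153), (44, 35, 82), (48, 36, 81), (52, 32, 228), (56, 33, 247), (60, 33, 231), (64, 35, 248), (68, 34, 180), (72, 33, 81), (76, 34, 78), (80, 34, 231), (84, 34, 231), (88, 33, 238), (92, 30, 248), (96, 34, 179), (100, 26, 80), (104, 31, 81), (108, 32, 231), (112, 29, 251), (116, 34, 230), (120, 35, 158)]
bar 74 [(48, [135.0, -12.0], 77), (51, [135.0, -13.0], 80), (63, [142.0, -13.0], 78)]
bar 80 [(57, [140.0, -19.0], 78), (56, [144.0, -17.0], 80), (73, [142.0, -13.0], 83)]
bar 96 [(249, [233.0, -74.0], -1), (244, [237.0, -72.0], 0), (244, [237.0, -72.0], 0)]
bar 102 [(243, [237.0, -76.0], -1), (242, [240.0, -74.0], 1), (240, [245.0, -76.0], 1)]
box high pts 111 [0.5113902  0.32535398 0.03802251] [0.54311347 0.42609374 0.05048777]
[(-8, 141), (-5, 139), (-2, 115), (1, 102), (4, 149), (7, 174), (10, 146), (13, 81), (16, 41), (19, 41), (22, 49), (25, 96), (28, 146), (31, 154), (34, 147), (37, 160), (40, 126), (43, 64), (46, 38), (49, 65), (52, 124), (55, 124), (58, 165), (61, 156), (64, 145), (67, 146), (70, 95), (73, 47), (76, 49), (79, 92), (82, 140), (85, 150), (88, 147), (91, 147), (94, 163), (97, 139), (100, 80), (103, 42), (106, 65), (109, 124), (112, 166), (115, 150), (118, 107), (121, 91), (124, 98), (127, 98)]
```

```bash
python3 -c "
from h import *
print(env.close_job())"
```

```text
the job is handed in; nothing more can be done
None
```

The job is handed in, but the judge returned no verdict; by my last camera check the four cubes stand in a close row against the stop, the carriage is at the four-cube notch (about 0.056 m) with the bar down, and both fillers are in the box.

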